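# Test the cart brake and note its lever travel

## Robot

A 6-joint arm with a two-finger parallel gripper is mounted at the origin on the work surface. World frame = base frame: x ahead of the robot, y to its left, z up, the work surface at z = 0. Lengths are in m, angles in rad, forces in N, time in s.
With the tool pointing down it reaches from about 0.375 to 0.9 m from the base axis. Payload 3.1 kg.
Tool frame: the origin (TCP) lies on the centre line of the jaws, within the pads' length; the fingertips stand robot.tip_reach ahead of it and the grasp point (between the pads) lies 8 mm behind it (robot.tip_reach is the distance from the TCP to the fingertips, in m); z points along the fingers, y is the line along which they close (so a half turn about z gives the same grasp; the last joint's range is limited). The gripper opens to 87 mm and grips with 3 to 60 N. Pads are 19 mm wide; open, the fingers measure 117 mm over their backs; the gripper's body (75 mm by 190 mm) begins 51 mm behind the grasp point.
Start: joints at [1.103, 0.527, 1.433, -0, 1.181, -0.178], TCP at [0.179, 0.599, 0.234] pointing down, gripper open.
Joint ranges: [-3.08, 3.08], [-0.75, 2.2], [0.22, 2.44], [-1.43, 4.57], [0, 2.65], [-2.85, 2.85]. Speed limits (rad/s): [2.79, 2.79, 3.14, 3.14, 3.14, 3.14].

## Interface

Orientations are given as a unit quaternion [x, y, z, w].
In Python, from rig import robot gives the robot as it stands.
- The arm moves only by the tool jog_arm, never from a script. Its argument "motion" is one flat list of numbers, 7 for each row, row after row: the shift along the tool's x, y, z scaled (see below), then the turn, a rotation vector about the tool's x, y, z scaled (see below), then the gripper's target within -1 to 1 (shut at 1, half-way at 0, fully open at -1). In form: [x, y, z, rx, ry, rz, hand, x, y, z, rx, ry, rz, hand, ...]. A call has 1 to 12 rows; each row shifts and turns the commanded pose from where the row before left it, along the tool's axes as they then stand; what a row does not reach is not made up. The controller multiplies each number of a shift by 4 cm and each number of a turn by 4 degrees. A row lasts 1/8 s, in which the tool goes at most 62.5 mm and 10.7 degrees, less where a joint would pass 70% of its speed; a pose out of reach is approached as far as the arm can. A call with a number of a shift or a turn outside -1 to 1 is refused whole. A call with a gripper value outside its range is refused whole. The fingers move at their own pace and stop on an object; "grip_force" is the grip in N (left out, the last holds). Time passes only in rows, so rows that do not move let the fingers close. It gives the time, the measured TCP pose, the force, the opening and the grip force at its end, in the units of the state.
- robot.get_obs(): the state, without advancing time (a new reading comes with each control period).
- robot.camera(name): name is "scene" or "top" or "wrist"; returns the picture (480x640x3 uint8, blue, green, red); there is no depth.
- robot.calibration(name): a dict with "fx", "fy", "cx", "cy" (pixels), "dist_coeffs" ([k1, k2, p1, p2, k3] as OpenCV has them; the pictures are not rectified), "R" (3x3) and "t" (3): a world point X has camera coordinates R X + t; the wrist camera has in their place "T_tool_cam" (4x4, takes a point from camera to tool coordinates, whose origin is the TCP and whose axes are the flange's). Camera axes: x right, y down, z forward; pixel columns grow to the right and rows downward; lengths in m; the calibration is good to about 2 mm. A picture is of the moment at which its call begins: read the wrist's pose just before it. calibration takes no time and is no camera call.
- robot.hand_in(): hands the job in; it is judged then, once.
The state is a dict: "time": time; "q": joint angles; "joint_velocities": joint speeds; "joint_torque": joint torques, N m; "position": TCP position; "tool_rot": TCP orientation; "ft_force": force on the tool from outside, world axes, zero at the start; "moment": the same for the moment, N m; "grip_width": finger opening in m; "grip_force": force on a finger pad.
Only numpy, scipy, OpenCV 4.12 (cv2) and the standard library are available. Lean on these libraries where they do the work, as an engineer would, in place of code of your own. Each camera call takes 0.05 s, during which the arm holds its last target. There are 200 camera calls.

## Task

Test the cart brake on its board: with the fingers push the red paddle of its lever steadily away from its rest until the brake bites and the resistance turns firm, keep that firm push for about a second without forcing it, then let the lever swing back. The lever carries the blue rider along and leaves it at the travel reached; leave the rider untouched, note that travel by sliding the yellow memo marker along its rail until it is level with the blue rider, and let go. Leave the bowl, the tin and the wrench where they are.

Things in the scene. Friction and masses are not known exactly. Their poses are not given: they have to be found in the camera images.
- board: fixed plywood board 220 x 360 x 12 mm, origin on the table. Its x is the way the paddle is pushed and both rails run, y goes from drum to rails, z up. In its frame: drum and spindle at (-20,-110) mm, 144 mm across; rider's rail at y = 83 mm, marker's rail at y = 138 mm, a white scale with 10 mm ticks between them. Nothing on it is over 90 mm high
- lever: steel brake lever, level arm 205 x 12 mm at 45-55 mm height; origin on its upright spindle at table height, y along the arm. Rests along the board's y, turns to its +x. A return spring resists with 3-6 N at the paddle; after 15-50 mm of paddle travel, different every time, the brake bites and the push climbs about 3.5 N per mm. 12-20 N is firm, over 25 N strains it. Springs back by itself
- lever_pad (a point): middle of the pressing face of the red paddle, an upright plate 48 mm wide along the arm, from 34 to 90 mm above the table, 150 mm from the spindle. The face looks to the board's -x at rest, is pushed to +x and moves on an arc about the spindle. The 50 mm in front of the face are free, down to the board's top at 12 mm
- rider: blue rider, a block 12 mm along x by 22 mm, 19 to 61 mm above the table, sliding along the board's x on its rail with slight friction. The lever's tip pushes it and it stays at the furthest travel reached, up to 75 mm. Origin: its middle, 20 mm above the table; axes as the board's
- marker_knob (a point): middle of the yellow marker's knob, a block 16 mm along x by 22 mm along y, 30 to 64 mm above the table (point at 48 mm), on a slider that moves along the board's x with 3 N friction and stays where left. Level with the rider when both have the same x in the board's frame. Starts 88 to 105 mm to the +x side of the rider's start
- bowl: terracotta bowl, 96 mm across, 45 mm high, on the table beyond the board; origin under its middle. Not to be moved
- tin: closed tin, 68 mm across, 95 mm high, on the table beside the drum; origin under its middle. Not to be moved
- wrench: steel wrench 160 mm long lying flat on the table along its x axis, beside the rails; origin under its middle. Not to be moved

How it is judged:
By the outcome, as a careful person would: the job done as asked, in the order asked, and still so for the second after the job is handed in, with the robot touching nothing.
It also fails if it takes over 58 s, if anything falls off the work surface, if the arm or the gripper's body presses on something with over 40 N, if the wrist force passes 120 N, or if a joint passes its speed limit or range.

## Working session

There is one attempt and no reset: what is moved stays moved. The work goes in short steps, Python scripts to look and compute and a tool call to move; the robot and the scene stay as the last step left them, time stands still between calls to the robot, and variables do not carry over. Pictures are saved under pics/ and viewed, at most 10 in all, crops included, and the job is handed in when it is done.

Besides the shell and the picture viewer there is one more tool, called after ">>>" as name(argument=value, ...), one argument or row to a line, values as JSON. jog_arm: Moves the arm, as the interface text tells. Shifts and turns lie within -1 to 1; 1 stands for 4 cm of shift or 4 degrees of turn. Its arguments: {"type":"object","properties":{"motion":{"type":"array","items":{"type":"number"}},"grip_force":{"type":"number"}},"required":["motion"]}

```bash
mkdir -p pics
python3 - <<'E'
from rig import robot
import cv2,numpy as np
o=robot.get_obs(); print(o['time'],o['position'],o['tool_rot'],robot.tip_reach)
for n in('scene','top'):
    im=robot.camera(n); cv2.imwrite(f'pics/{n}0.png',im); c=robot.calibration(n)
    R=np.array(c['R']);print(n,c['fx'],c['cx'],c['cy'],c['dist_coeffs'],(-R.T@np.array(c['t'])).round(3),R.round(2).tolist())
E
```

```text
0.0 [0.17821378 0.59829596 0.23256081] [ 1.44379723e-01  9.89521741e-01 -1.04554939e-03 -3.55499633e-04] 0.011
scene 489.8226778372869 324.8949384194723 239.28340079837423 [0.01026103 0.         0.         0.         0.        ] [1.003 0.509 0.794] [[-0.8, 0.6, -0.02], [0.46, 0.59, -0.66], [-0.39, -0.54, -0.75]]
top 480.7212839849573 323.9550179421809 246.2604252468644 [-0.13229486  0.          0.          0.          0.        ] [0.42  0.028 0.933] [[0.04, -1.0, -0.0], [-0.97, -0.04, -0.22], [0.22, 0.01, -0.98]]
```

View pics/top0.png

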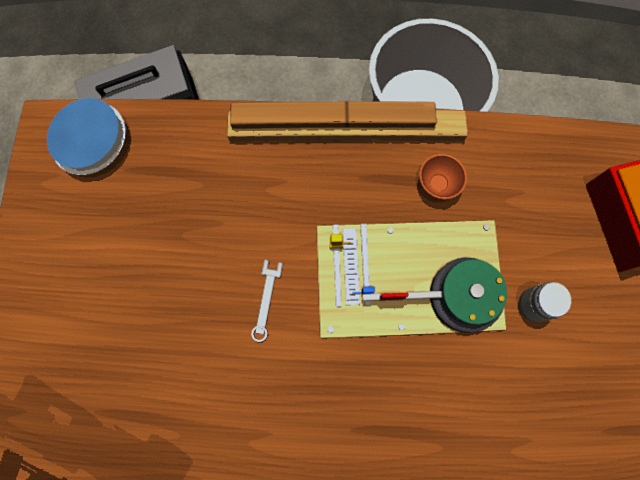

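View pics/scene0.png

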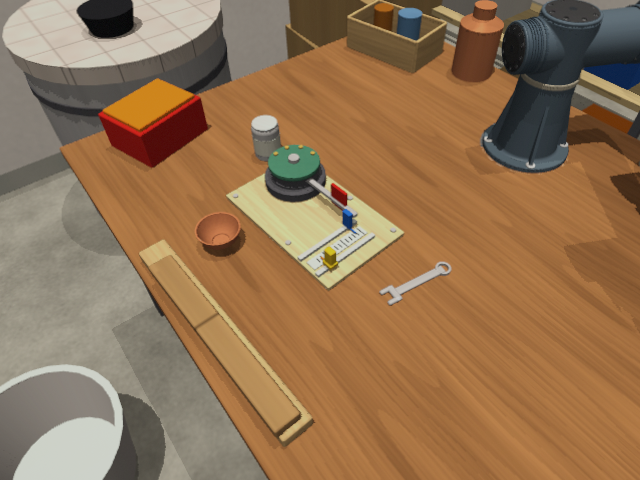

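The top view shows the board with corners near (318,226), (495,221), (505,331) and (320,337). The rider is at (368,290), the marker at (337,240) and the red paddle at (394,296). Board +x points up in the image (about world +x) and +y points left. Next I measure these.

```bash
cat > h.py <<'E'
from rig import robot
import cv2,numpy as np
from scipy.spatial.transform import Rotation as Ro
def cal(n):
    c=robot.calibration(n);K=np.array([[c['fx'],0,c['cx']],[0,c['fy'],c['cy']],[0,0,1.]])
    return K,np.array(c['dist_coeffs'],float),np.array(c['R']),np.array(c['t'])
def plane(n,px,z):
    K,d,R,t=cal(n);u=cv2.undistortPoints(np.array(px,float).reshape(-1,1,2),K,d)[:,0]
    r=np.c_[u,np.ones(len(u))]@R;C=-R.T@t
    return C+r*((z-C[2])/r[:,2])[:,None]
def tri(px1,px2):
    A=[];b=[]
    for n,p in(('top',px1),('scene',px2)):
        K,d,R,t=cal(n);u=cv2.undistortPoints(np.array(p,float).reshape(1,1,2),K,d)[0,0]
        for i in(0,1):
            A.append(R[i]-u[i]*R[2]);b.append(u[i]*t[2]-t[i])
    return np.linalg.lstsq(np.array(A),np.array(b),rcond=None)[0]
HSV={'blue':((105,140,60),(130,255,255)),'yellow':((23,190,100),(33,255,255)),'red':((0,200,80),(4,255,255))}
def mask(im,c,box):
    m=cv2.inRange(cv2.cvtColor(im,cv2.COLOR_BGR2HSV),*HSV[c]);o=np.zeros_like(m);x0,y0,x1,y1=box
    o[y0:y1,x0:x1]=m[y0:y1,x0:x1];return o
BOX={'top':(310,210,520,345),'scene':(220,140,410,290)}
E
python3 - <<'E'
from h import *
I={n:cv2.imread(f'pics/{n}0.png') for n in('top','scene')}
hsv=cv2.cvtColor(I['top'],cv2.COLOR_BGR2HSV); print('wood/board hsv',hsv[320,360],hsv[380,360],hsv[240,420])
m=cv2.inRange(hsv,(18,50,120),(35,175,255));m[:215]=0;m[345:]=0;m[:,:300]=0;m[:,515:]=0
m=cv2.morphologyEx(m,cv2.MORPH_OPEN,np.ones((3,3)))
pts=cv2.findNonZero(m)[:,0]; W=plane('top',pts,.012)[:,:2]
r=cv2.minAreaRect(cv2.convexHull(W.astype(np.float32)));print('board',r)
for c in HSV:
    cc=[]
    for n in I:
        k=mask(I[n],c,BOX[n]);p=cv2.findNonZero(k)[:,0];cc.append(p.mean(0));print(c,n,len(p),p.mean(0).round(1),p.min(0),p.max(0))
    print('tri',tri(*cc).round(4))
a=I['top'][215:345,310:515];b=I['scene'][140:290,220:410]
cv2.imwrite('pics/z.png',np.vstack([cv2.resize(a,(480,300),interpolation=2),cv2.resize(b,(480,300),interpolation=2)]))
E
```

```text
wood/board hsv [ 31  98 202] [ 12 192 142] [ 33  86 207]
board ((0.5722585916519165, -0.13235197961330414), (0.22082796692848206, 0.35994142293930054), 4.4257402420043945)
blue top 81 [366.1 290. ] [353 287] [374 293]
blue scene 151 [347.2 218.8] [343 209] [355 232]
tri [ 0.5405 -0.0454  0.0397]
yellow top 118 [357.5 249.2] [330 234] [500 319]
yellow scene 199 [329.5 257.9] [323 247] [337 268]
tri [ 0.6201 -0.0214 -0.0037]
red top 101 [394.3 294.9] [382 293] [407 297]
red scene 188 [338.9 194.2] [332 184] [346 204]
tri [ 0.5283 -0.0927  0.0699]
```

View pics/z.png

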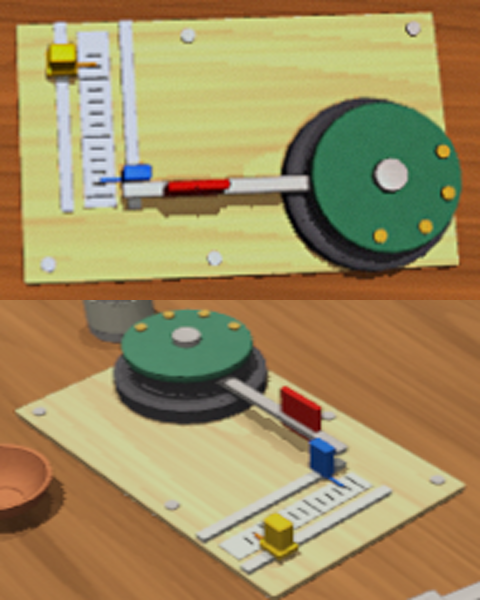

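The board fits exactly: centre (0.572,-0.132), yaw 4.43°. The red, blue and yellow parts are close to where that pose predicts. I'll turn the tool to the board's axes with fingers closed, then move above the lever to look with the wrist camera.

>>> jog_arm(
  motion=[0,0,-0.1,0,0,-0.875,1,0,0,-0.1,0,0,-0.875,1,0,0,-0.1,0,0,-0.875,1,0,0,-0.1,0,0,-0.875,1,0,0,0,0,0,-0.875,1,0,0,0,0,0,-0.875,1,-0.9,-0.7,0,0,0,0,1,-0.9,-0.9,0,0,0,0,1,-0.9,-0.9,0,0,0,0,1,-0.9,-0.9,0,0,0,0,1,-0.9,-0.9,0,0,0,0,1,-0.9,-0.9,0,0,0,0,1],
  grip_force=20,
)

```text
time: 1.6
position: [0.4108, 0.4068, 0.2492]
tool_rot: [-0.038, 0.999, -0.0, -0.0]
ft_force: [-0.4, 0.5, 0.4]
grip_width: 0.0006
grip_force: 0.0
```

>>> jog_arm(
  motion=[-0.4,-0.95,0,0,0,0,1,-0.4,-0.95,0,0,0,0,1,-0.3,-0.95,0,0,0,0,1,-0.2,-0.95,0,0,0,0,1,0,-0.95,0,0,0,0,1,0,-0.95,0,0,0,0,1,0,-0.95,0,0,0,0,1,0,-0.95,0,0,0,0,1,0,-0.95,0,0,0,0,1,0,-0.95,0,0,0,0,1,0,-0.95,0,0,0,0,1,0,-0.95,0,0,0,0,1],
)

```text
time: 3.1
position: [0.4964, -0.0438, 0.2493]
tool_rot: [-0.038, 0.999, 0.0, -0.0]
ft_force: [0.6, -0.7, -0.0]
grip_width: 0.0005
grip_force: 0.0
```

```bash
cat >> h.py <<'E'
def wrist(name):
    o=robot.get_obs();im=robot.camera('wrist');cv2.imwrite(f'pics/{name}.png',im)
    np.savez(f'pics/{name}.npz',p=o['position'],q=o['tool_rot']);return im,o
def wplane(o,px,z):
    c=robot.calibration('wrist');K=np.array([[c['fx'],0,c['cx']],[0,c['fy'],c['cy']],[0,0,1.]]);T=np.array(c['T_tool_cam'])
    Rt=Ro.from_quat(o['tool_rot']).as_matrix();R=Rt@T[:3,:3];C=Rt@T[:3,3]+o['position']
    u=cv2.undistortPoints(np.array(px,float).reshape(-1,1,2),K,np.array(c['dist_coeffs'],float))[:,0]
    r=np.c_[u,np.ones(len(u))]@R.T
    return C+r*((np.broadcast_to(z,len(u))-C[2])/r[:,2])[:,None]
B0=np.array([.57226,-.13235]);TH=np.radians(4.43);BX=np.array([np.cos(TH),np.sin(TH)]);BY=np.array([-BX[1],BX[0]])
def board(P): d=np.atleast_2d(P)[:,:2]-B0;return np.c_[d@BX,d@BY]*1000
E
python3 - <<'E'
from h import *
im,o=wrist('w1');print(robot.calibration('wrist'));print('tcp board',board(o['position']))
for c,z in(('blue',.061),('yellow',.064),('red',.09)):
    k=mask(im,c,(0,0,640,480));n,l,s,ce=cv2.connectedComponentsWithStats(k)
    for i in range(1,n):
        if s[i,4]>60: x,y,w,h=s[i,:4];print(c,s[i],board(wplane(o,[(x,y),(x+w,y+h),ce[i]],z)).round(1).tolist())
E
```

```text
{'fx': 411.7862186128307, 'fy': 411.7862186128307, 'cx': 321.7604840933775, 'cy': 239.38355353730125, 'dist_coeffs': array([-0.09555944,  0.        ,  0.        ,  0.        ,  0.        ]), 'T_tool_cam': array([[ 4.29393684e-04, -9.69062198e-01, -2.46816271e-01,
         6.67356447e-02],
       [ 9.99999857e-01,  4.94441531e-04, -2.01570881e-04,
        -9.28591604e-05],
       [ 3.17370936e-04, -2.46816149e-01,  9.69062272e-01,
        -1.51443472e-01],
       [ 0.00000000e+00,  0.00000000e+00,  0.00000000e+00,
         1.00000000e+00]])}
tcp board [[-68.80291602  94.18927542]]
blue [301 257  24  16 357] [[-33.5, 76.2], [-18.9, 96.9], [-26.3, 86.1]]
red [242 240  48   2  67] [[-56.0, 31.7], [-54.4, 69.3], [-55.5, 50.4]]
red [ 229  244   61   20 1030] [[-52.8, 21.3], [-36.4, 68.9], [-44.6, 45.3]]
```

View pics/w1.png

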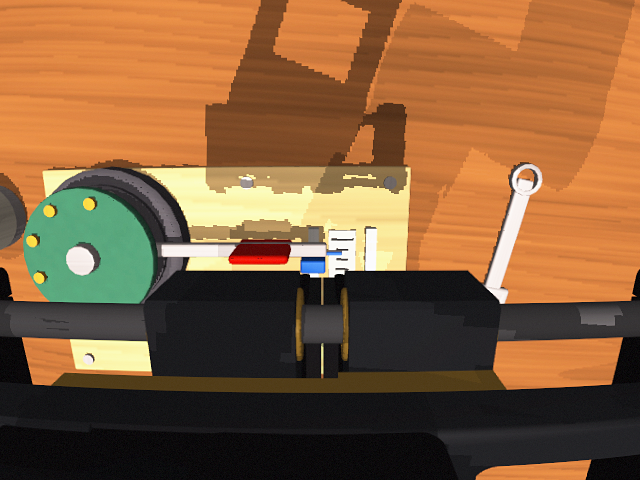

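The wrist view shows the paddle's pressing face (dark red) at rows 240-255. Its top edge is the bright strip at rows 255-264, columns 229-290, and the rider is at (312,266). My closed fingers hide the marker. I'll cross-check the two cameras on shared features.

Run:
```python
from h import *
o=np.load('pics/w1.npz');o={'position':o['p'],'tool_rot':o['q']};im=cv2.imread('pics/w1.png');tp=cv2.imread('pics/top0.png')
print('wrist corners',board(wplane(o,[(43,170),(410,167)],.012)).round(1).tolist())
print('top corners',board(plane('top',[(318,226),(495,221),(505,331),(320,337)],.012)).round(1).tolist())
print('screws top',board(plane('top',[(402,327),(331,329)],.012)).round(1).tolist(),'wrist',board(wplane(o,[(246,183),(390,183)],.012)).round(1).tolist())
for z in(.06,.09):print('cap z',z,board(plane('top',[(477,291)],z)).round(1),board(wplane(o,[(83,260)],z)).round(1))
print('arm wrist',board(wplane(o,[(200,244),(200,256),(320,244)],.055)).round(1).tolist(),'top',board(plane('top',[(425,292),(425,298)],.055)).round(1).tolist())
print('wrist red col260',[tuple(v) for v in im[236:268,260].tolist()])
print('top red col394',tp[288:302,394].tolist())
print('wrist blue col312',im[252:276,312].tolist())
print('top blue col369',tp[284:297,369].tolist())
print('z.09 rows',[(r,board(wplane(o,[(260,r)],.09)).round(1)[0,0]) for r in(252,254,256,264)])
print('marker/rider top', board(plane('top',[(337,237)],.064)),board(plane('top',[(369,289)],.061)))
```

```text
wrist corners [[-107.1, -179.9], [-106.8, 177.0]]
top corners [[108.2, 176.6], [107.5, -181.1], [-112.6, -177.9], [-108.9, 179.4]]
screws top [[-95.7, 22.7], [-94.5, 158.1]] wrist [[-91.7, 22.4], [-91.6, 158.6]]
cap z 0.06 [[ -38.1 -113.6]] [[ -29.9 -120. ]]
cap z 0.09 [[ -41.6 -103.8]] [[ -39.2 -101.1]]
arm wrist [[-43.5, -12.6], [-32.5, -13.5], [-43.5, 92.5]] top [[-35.5, -17.0], [-46.6, -16.2]]
wrist red col260 [(68, 106, 131), (68, 106, 131), (70, 109, 138), (79, 122, 189), (0, 0, 79), (16, 18, 87), (60, 61, 76), (83, 84, 88), (5, 5, 97), (5, 8, 95), (8, 9, 94), (6, 11, 86), (10, 13, 87), (10, 7, 88), (9, 10, 89), (7, 9, 88), (1, 6, 86), (4, 6, 87), (9, 10, 90), (8, 7, 123), (2, 9, 185), (0, 15, 215), (16, 23, 201), (19, 32, 249), (12, 26, 246), (0, 20, 244), (0, 3, 240), (7, 24, 227), (76, 122, 215), (155, 239, 253), (147, 228, 251), (145, 226, 250)]
top red col394 [[122, 196, 201], [120, 195, 200], [111, 185, 200], [102, 169, 201], [75, 130, 174], [23, 38, 172], [6, 12, 206], [5, 16, 174], [11, 13, 111], [0, 0, 67], [8, 5, 49], [16, 21, 53], [44, 72, 96], [57, 98, 123]]
wrist blue col312 [[234, 236, 245], [232, 236, 245], [231, 234, 244], [233, 238, 248], [192, 199, 219], [57, 20, 0], [81, 36, 4], [79, 37, 13], [95, 41, 12], [187, 85, 21], [236, 125, 58], [252, 158, 83], [249, 151, 78], [248, 150, 75], [248, 148, 75], [247, 145, 72], [246, 142, 66], [245, 138, 63], [243, 134, 58], [242, 130, 47], [234, 126, 67], [233, 212, 192], [250, 255, 255], [251, 254, 255]]
top blue col369 [[165, 199, 205], [130, 162, 183], [157, 99, 83], [224, 100, 30], [225, 111, 41], [226, 117, 49], [227, 117, 47], [219, 107, 41], [149, 52, 8], [74, 62, 67], [162, 160, 156], [216, 212, 204], [209, 208, 200]]
z.09 rows [(252, np.float64(-46.3)), (254, np.float64(-44.6)), (256, np.float64(-43.0)), (264, np.float64(-36.4))]
marker/rider top [[ 71.92593817 141.59253817]] [[-26.89223814  86.83577311]]
```

The board's origin sits about 19 mm off the plate's centre, and both cameras agree on this. In the plate-centre frame the paddle face is at x≈-45, y≈44, the rider at x≈-27 and the marker at x≈72. I'll descend in front of the face.

>>> jog_arm(
  motion=[0.08,-0.63,0,0,0,0,1,0,-0.63,0,0,0,0,1,0,0,0.97,0,0,0,1,0,0,0.97,0,0,0,1,0,0,0.97,0,0,0,1,0,0,0.97,0,0,0,1,0,0,0.6,0,0,0,1,0,0,0.35,0,0,0,1,0,0,0,0,0,0,1,0,0,0,0,0,0,1],
)

```text
time: 4.4
position: [0.4979, -0.0932, 0.0571]
tool_rot: [-0.038, 0.999, -0.0, 0.001]
ft_force: [0.1, 0.3, -0.9]
grip_width: 0.0007
grip_force: 0.0
```

>>> jog_arm(
  motion=[-0.1,0,0,0,0,0,1,-0.1,0,0,0,0,0,1,0,0,0,0,0,0,1],
)

```text
time: 4.78
position: [0.5062, -0.0926, 0.0568]
tool_rot: [-0.039, 0.999, -0.0, 0.001]
ft_force: [0.4, 0.3, -0.1]
grip_width: 0.0004
grip_force: 0.0
```

```bash
python3 -c "
from h import *
o=robot.get_obs();print(board(o['position']),o['ft_force'],o['moment'])"
```

```text
[[-62.80692304  44.70309707]] [ 0.44790563  0.26456692 -0.05689403] [ 0.00255256  0.007151   -0.02207938]
```

>>> jog_arm(
  motion=[-0.08,0,0,0,0,0,1,-0.08,0,0,0,0,0,1,0,0,0,0,0,0,1],
)

```text
time: 5.15
position: [0.5121, -0.092, 0.0563]
tool_rot: [-0.038, 0.999, -0.0, 0.0]
ft_force: [-0.3, -0.0, 0.7]
grip_width: 0.0004
grip_force: 0.0
```

>>> jog_arm(
  motion=[-0.05,0,0,0,0,0,1,-0.05,0,0,0,0,0,1,0,0,0,0,0,0,1],
)

```text
time: 5.52
position: [0.5147, -0.0915, 0.0562]
tool_rot: [-0.038, 0.999, 0.0, -0.001]
ft_force: [-3.1, -1.0, 1.3]
grip_width: 0.0005
grip_force: 1.7
```

Contact at about 3 N. Now I push along the arc, turning with the lever.

>>> jog_arm(
  motion=[-0.06,0,0,0,0,0.23,1,-0.06,0,0,0,0,0.23,1,-0.06,0,0,0,0,0.23,1,-0.06,0,0,0,0,0.23,1,0,0,0,0,0,0,1],
)

```text
time: 6.15
position: [0.5245, -0.0901, 0.0561]
tool_rot: [-0.006, 1.0, 0.001, -0.001]
ft_force: [-4.6, 2.2, 2.2]
grip_width: 0.0005
grip_force: 2.2
```

>>> jog_arm(
  motion=[-0.04,0,0,0,0,0.15,1,-0.04,0,0,0,0,0.15,1,0,0,0,0,0,0,1],
)

```text
time: 6.52
position: [0.5275, -0.09, 0.056]
tool_rot: [0.005, 1.0, 0.001, -0.001]
ft_force: [-3.4, 3.2, 1.2]
grip_width: 0.0004
grip_force: 2.3
```

>>> jog_arm(
  motion=[-0.035,0.012,0,0,0,0.14,1,-0.035,0.012,0,0,0,0.14,1,0,0,0,0,0,0,1],
)

```text
time: 6.9
position: [0.5305, -0.0897, 0.056]
tool_rot: [0.014, 1.0, 0.0, -0.001]
ft_force: [-5.0, 0.7, 0.7]
grip_width: 0.0004
grip_force: 2.4
```

>>> jog_arm(
  motion=[-0.035,0.008,0,0,0,0.14,1,-0.035,0.008,0,0,0,0.14,1,0,0,0,0,0,0,1],
)

```text
time: 7.28
position: [0.5335, -0.0895, 0.056]
tool_rot: [0.024, 1.0, 0.0, -0.001]
ft_force: [-4.5, -0.5, 0.4]
grip_width: -0.0
grip_force: 2.5
```

>>> jog_arm(
  motion=[-0.035,0.004,0,0,0,0.14,1,-0.035,0.004,0,0,0,0.14,1,0,0,0,0,0,0,1],
)

```text
time: 7.65
position: [0.5362, -0.0893, 0.056]
tool_rot: [0.034, 0.999, 0.0, -0.001]
ft_force: [-6.0, 0.8, -0.3]
grip_width: 0.0002
grip_force: 2.6
```

>>> jog_arm(
  motion=[-0.025,0.003,0,0,0,0.1,1,-0.025,0.003,0,0,0,0.1,1,0,0,0,0,0,0,1],
)

```text
time: 8.02
position: [0.5373, -0.0892, 0.056]
tool_rot: [0.04, 0.999, 0.0, -0.002]
ft_force: [-5.9, -0.3, 0.8]
grip_width: 0.0004
grip_force: 3.4
```

>>> jog_arm(
  motion=[-0.025,0.003,0,0,0,0.1,1,-0.025,0.003,0,0,0,0.1,1,0,0,0,0,0,0,1],
)

```text
time: 8.4
position: [0.5383, -0.089, 0.056]
tool_rot: [0.047, 0.999, 0.0, -0.003]
ft_force: [-8.8, -1.3, 2.7]
grip_width: 0.0001
grip_force: 4.4
```

Bite confirmed. Continuing gently.

>>> jog_arm(
  motion=[-0.025,0.003,0,0,0,0.04,1,-0.025,0.003,0,0,0,0.04,1,0,0,0,0,0,0,1],
)

```text
time: 8.78
position: [0.5392, -0.0889, 0.056]
tool_rot: [0.05, 0.999, 0.0, -0.004]
ft_force: [-11.7, -2.9, 4.7]
grip_width: 0.0006
grip_force: 5.5
```

>>> jog_arm(
  motion=[-0.025,0.003,0,0,0,0,1,-0.025,0.003,0,0,0,0,1,0,0,0,0,0,0,1],
)

```text
time: 9.15
position: [0.5399, -0.089, 0.056]
tool_rot: [0.049, 0.999, 0.0, -0.005]
ft_force: [-13.2, -3.2, 5.7]
grip_width: 0.0
grip_force: 6.7
```

>>> jog_arm(
  motion=[-0.03,0.003,0,0,0,0,1,0,0,0,0,0,0,1,0,0,0,0,0,0,1,0,0,0,0,0,0,1,0,0,0,0,0,0,1],
)

```text
time: 9.78
position: [0.5404, -0.0889, 0.056]
tool_rot: [0.05, 0.999, 0.001, -0.006]
ft_force: [-15.6, -3.7, 6.7]
grip_width: 0.0004
grip_force: 7.4
```

>>> jog_arm(
  motion=[0,0,0,0,0,0,1,0,0,0,0,0,0,1,0,0,0,0,0,0,1,0,0,0,0,0,0,1],
)

```text
time: 10.28
position: [0.5404, -0.0889, 0.0559]
tool_rot: [0.05, 0.999, 0.001, -0.006]
ft_force: [-15.0, -4.1, 7.2]
grip_width: 0.0005
grip_force: 7.4
```

>>> jog_arm(
  motion=[0.25,-0.02,0,0,0,-0.6,1,0.3,-0.03,0,0,0,-0.63,1,0.3,-0.03,0,0,0,-0.63,1,0.3,0,0,0,0,-0.63,1,0,0,0,0,0,0,1,0,0,-0.9,0,0,0,1,0,0,-0.9,0,0,0,1,0,0,-0.9,0,0,0,-1,0,0.7,-0.9,0,0,0,-1,0,0.7,-0.9,0,0,0,-1],
)

```text
time: 11.52
position: [0.4983, -0.035, 0.2385]
tool_rot: [-0.036, 0.999, -0.001, 0.003]
ft_force: [-0.0, 0.4, -0.1]
grip_width: 0.0226
grip_force: 0.0
```

```bash
cat > look.py <<'E'
from h import *
import sys
im,o=wrist(sys.argv[1]);print('tcp board',board(o['position']),o['ft_force'],o['time'],Ro.from_quat(o['tool_rot']).as_rotvec().round(4))
t=robot.camera('top');cv2.imwrite(f'pics/t{sys.argv[1]}.png',t)
s=robot.camera('scene');cv2.imwrite(f'pics/s{sys.argv[1]}.png',s)
cv2.imwrite(f'pics/v{sys.argv[1]}.png',np.vstack([cv2.resize(im[150:450,100:600],(600,360)),np.hstack([cv2.resize(t[215:345,310:515],(300,190)),cv2.resize(s[140:290,220:410],(300,190))])]))
E
python3 look.py a
```

```text
tcp board [[-66.25372999 102.78012604]] [-0.03092093  0.44567679 -0.1303018 ] 11.525 [-1.1170e-01  3.1343e+00 -1.9000e-03]
```

View pics/va.png

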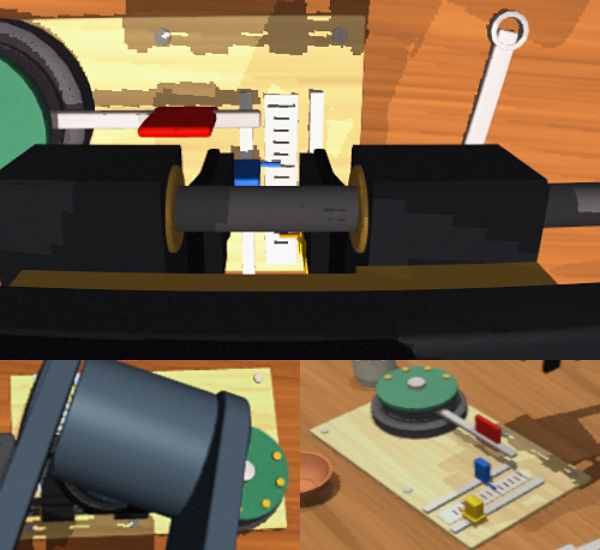

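The lever has swung back and the rider moved and stayed where it was left. The gripper body hides most of the rider/marker area in the wrist view, so I'll move forward to see both from above.

>>> jog_arm(
  motion=[-0.95,0.05,0,0,0,0,-1,-0.95,0.05,0,0,0,0,-1,-0.95,0.05,0,0,0,0,-1,-0.95,0.05,0,0,0,0,-1,-0.95,0,0,0,0,0,-1,0,0,0,0,0,0,-1,0,0,0,0,0,0,-1],
)

```text
time: 12.55
position: [0.6841, -0.0137, 0.2346]
tool_rot: [-0.036, 0.999, 0.0, -0.001]
ft_force: [-0.0, 0.3, -0.2]
grip_width: 0.0866
grip_force: 0.0
```

```bash
python3 look.py b
```

```text
tcp board [[120.71122174 109.63397096]] [-0.00806627  0.2623187  -0.15382997] 12.55 [ 1.1370e-01 -3.1368e+00 -6.0000e-04]
```

View pics/b.png

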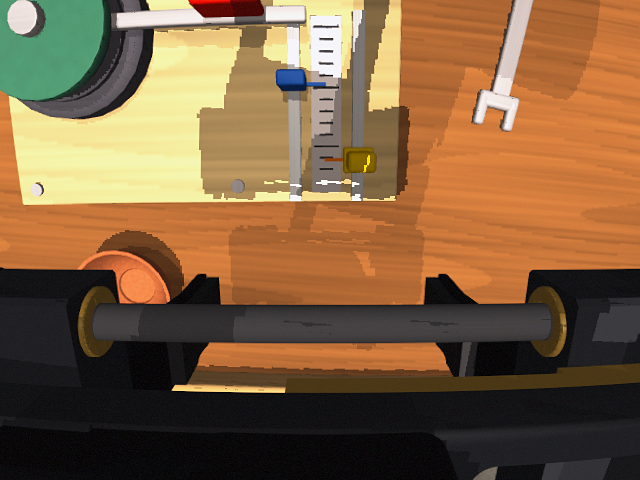

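Clear view: the rider is at (291,80) with its blue pointer at row ~85. The marker knob is at (363,160) with its orange pointer at row ~160. Measuring both pairs.

```bash
cat > meas.py <<'E'
from h import *
import sys
n=sys.argv[1];bx=eval(sys.argv[2]) # rider pointer box, marker pointer box (x0,y0,x1,y1)
o=np.load(f'pics/{n}.npz');o={'position':o['p'],'tool_rot':o['q']};im=cv2.imread(f'pics/{n}.png')
hsv=cv2.cvtColor(im,cv2.COLOR_BGR2HSV);R=[]
for (x0,y0,x1,y1),lo,hi in((bx[0],(100,90,30),(130,255,255)),(bx[1],(3,90,60),(20,255,255))):
    m=cv2.inRange(hsv[y0:y1,x0:x1],lo,hi);p=cv2.findNonZero(m)[:,0]+[x0,y0]+[0.,0.]
    R.append(board(wplane(o,[p.mean(0)],.018))[0]);print(len(p),p.mean(0).round(2),R[-1].round(2))
print('pointer diff x',(R[1]-R[0])[0].round(2))
E
python3 meas.py b "[(314,78,336,92),(322,152,342,168)]"
python3 - <<'E'
import cv2,numpy as np
im=cv2.imread('pics/b.png')
cv2.imwrite('pics/bz.png',cv2.resize(im[50:190,260:400],(700,600) if 0 else (600,600),interpolation=cv2.INTER_NEAREST))
E
```

```text
47 [319.38  83.53] [ 10.03 108.02]
83 [333.83 159.48] [ 74.45 120.41]
pointer diff x 64.42
```

View pics/bz.png

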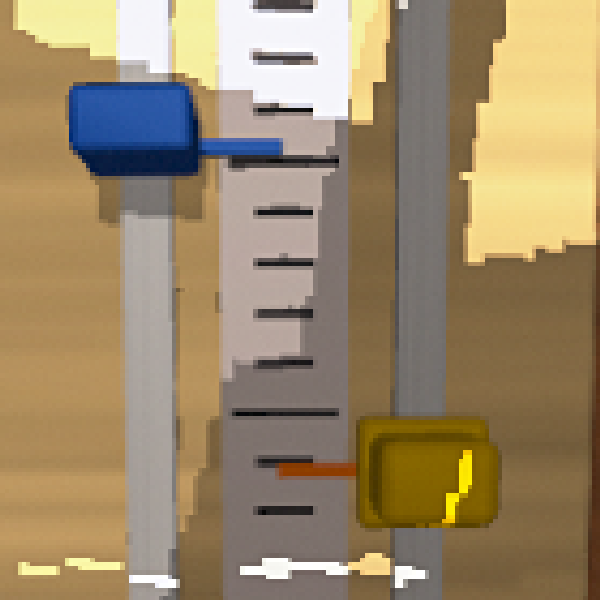

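Run:
```python
from h import *
o=np.load('pics/b.npz');o={'position':o['p'],'tool_rot':o['q']}
f=lambda x,y:(260+x*140/600-.5,50+y*140/600-.5)
k=board(wplane(o,[f(440,482)],.064));r=board(wplane(o,[f(130,115)],.061))
print('knob',k,'rider',r,'diff',k-r,'tcp',board(o['position']))
```

```text
knob [[ 73.88983438 141.01426685]] rider [[ 9.80256585 86.04739738]] diff [[64.08726854 54.96686947]] tcp [[120.71122174 109.63397096]]
```

>>> jog_arm(
  motion=[0.585,0.39,0,0,0,0,0.05,0.585,0.395,0,0,0,0,0.05,0,0,0.9,0,0,0,0.05,0,0,0.9,0,0,0,0.05,0,0,0.9,0,0,0,0.05,0,0,0,0,0,0,0.05,0,0,0,0,0,0,0.05],
)

```text
time: 13.58
position: [0.6366, 0.0145, 0.1298]
tool_rot: [-0.037, 0.999, -0.0, 0.001]
ft_force: [0.6, 0.3, -0.2]
grip_width: 0.0417
grip_force: 0.0
```

```bash
python3 look.py c
python3 - <<'E'
import cv2
a=cv2.imread('pics/c.png');b=cv2.imread('pics/sc.png')[190:310,260:420]
import numpy as np
cv2.imwrite('pics/cc.png',np.hstack([cv2.resize(a,(400,300)),cv2.resize(b,(400,300))]))
E
```

```text
tcp board [[ 75.52535671 141.43151856]] [ 0.55611667  0.27212814 -0.17630639] 13.575 [-1.1470e-01  3.1373e+00 -7.0000e-04]
```

View pics/cc.png

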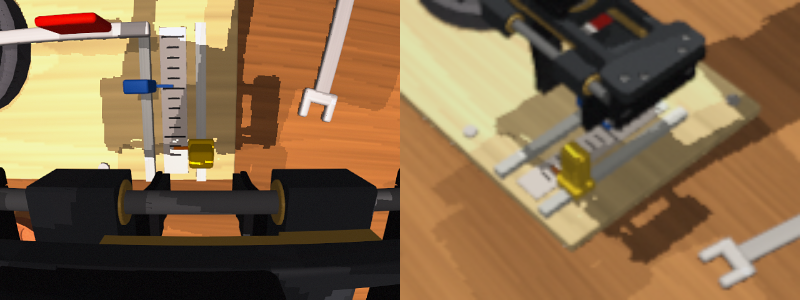

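The jaws are centred over the knob in y and the knob is upright. Descending and gripping.

>>> jog_arm(
  motion=[0.04,0,0.7,0,0,0,0.05,0,0,0.7,0,0,0,0.05,0,0,0.45,0,0,0,0.05,0,0,0.2,0,0,0,0.05,0,0,0,0,0,0,0.05,0,0,0,0,0,0,0.05],
)

```text
time: 14.48
position: [0.6351, 0.0145, 0.0473]
tool_rot: [-0.037, 0.999, -0.0, 0.001]
ft_force: [0.8, -0.5, 1.1]
grip_width: 0.0414
grip_force: 0.0
```

>>> jog_arm(
  motion=[0,0,0,0,0,0,1,0,0,0,0,0,0,1,0,0,0,0,0,0,1,0,0,0,0,0,0,1],
  grip_force=20,
)

```text
time: 14.98
position: [0.6345, 0.0142, 0.0468]
tool_rot: [-0.037, 0.999, -0.0, 0.0]
ft_force: [-0.9, -1.7, 1.8]
grip_width: 0.0219
grip_force: 20.0
```

```bash
python3 -c "
from h import *
o=robot.get_obs();print(board(o['position']),o['position'][2],o['ft_force'],o['grip_width'])"
```

```text
[[ 73.41300997 141.32464661]] 0.04675914357191733 [-0.85720647 -1.69897577  1.79247715] 0.02186329485804419
```

>>> jog_arm(
  motion=[0.1,0,0,0,0,0,1,0.2,0,0,0,0,0,1,0.2,0,0,0,0,0,1,0.2,0,0,0,0,0,1,0.2,0,0,0,0,0,1,0.2,0,0,0,0,0,1,0.2,0,0,0,0,0,1,0.2,0,0,0,0,0,1,0.105,0,0,0,0,0,1,0,0,0,0,0,0,1,0,0,0,0,0,0,1,0,0,0,0,0,0,1],
)

```text
time: 16.48
position: [0.5696, 0.0092, 0.0467]
tool_rot: [-0.037, 0.999, -0.0, -0.0]
ft_force: [1.5, -4.8, 4.7]
grip_width: 0.0216
grip_force: 20.0
```

```bash
python3 -c "
from h import *
o=robot.get_obs();print(board(o['position']),o['position'][2],o['ft_force'],o['grip_width'])"
```

```text
[[  8.24690504 141.32558342]] 0.046702772132526334 [ 1.51823544 -4.78582243  4.6546717 ] 0.021563587951778027
```

>>> jog_arm(
  motion=[-0.025,0,0,0,0,0,1,0,0,0,0,0,0,1,0,0,0,0,0,0,1],
)

```text
time: 16.85
position: [0.5696, 0.0092, 0.0467]
tool_rot: [-0.037, 0.999, -0.0, -0.001]
ft_force: [1.3, -5.5, 4.9]
grip_width: 0.0219
grip_force: 20.0
```

>>> jog_arm(
  motion=[0,0,0,0,0,0,0.2,0,0,0,0,0,0,0.2,0,0,0,0,0,0,0.2,0,0,-0.4,0,0,0,0.2,0,0,-0.9,0,0,0,0.2,0,0,-0.9,0,0,0,0.2,0,0,-0.9,0,0,0,0.2,-0.9,-0.35,-0.9,0,0,0,0.2,-0.9,-0.35,-0.5,0,0,0,0.2,-0.9,0,0,0,0,0,0.2,0,0,0,0,0,0,0.2,0,0,0,0,0,0,0.2],
)

```text
time: 18.35
position: [0.6797, -0.0096, 0.2263]
tool_rot: [-0.037, 0.999, 0.0, -0.001]
ft_force: [0.7, -0.2, 0.5]
grip_width: 0.035
grip_force: 0.0
```

```bash
python3 look.py d
python3 - <<'E'
import cv2
a=cv2.imread('pics/d.png')
cv2.imwrite('pics/dd.png',cv2.resize(a[0:220,220:440],(600,600),interpolation=0))
E
```

```text
tcp board [[116.64271576 114.03211836]] [ 0.72477905 -0.16442283  0.47276047] 18.35 [ 1.1540e-01 -3.1374e+00 -7.0000e-04]
```

View pics/dd.png

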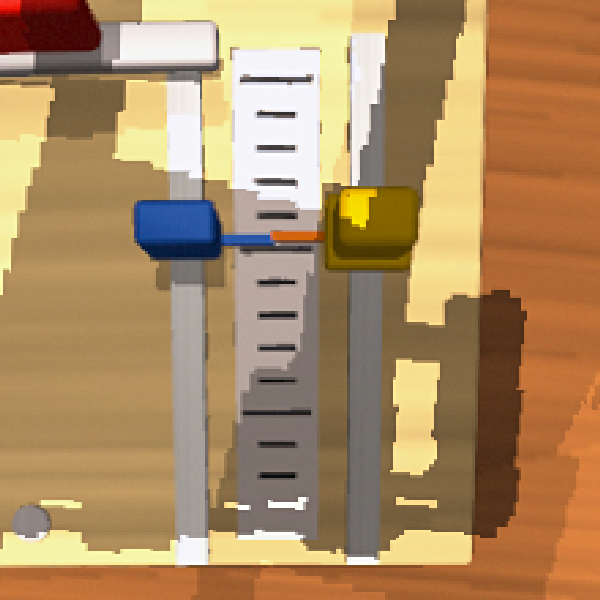

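The pointers nearly meet, with the marker's a little ahead. Measuring the difference.

```bash
python3 meas.py d "[(302,82,319,92),(321,80,338,92)]"
python3 - <<'E'
from h import *
a=cv2.imread('pics/d.png')
for x in(308,314,325,332):print(x,a[83:93,x].tolist())
o=np.load('pics/d.npz');o={'position':o['p'],'tool_rot':o['q']}
f=lambda x,y:(220+x*.36667-.5,y*.36667-.5)
k=board(wplane(o,[f(378,216)],.064));r=board(wplane(o,[f(178,222)],.061))
print('knob',k,'rider',r,k-r)
E
```

```text
68 [310.   87.5] [ 10.27 104.5 ]
92 [329.61  85.93] [  9.07 120.87]
pointer diff x -1.2
308 [[161, 168, 186], [162, 171, 192], [163, 154, 162], [166, 85, 40], [167, 89, 42], [167, 89, 41], [109, 55, 29], [70, 76, 87], [65, 68, 75], [111, 117, 128]]
314 [[163, 171, 188], [160, 170, 190], [163, 153, 160], [165, 85, 35], [167, 89, 42], [169, 91, 44], [110, 58, 32], [58, 64, 74], [49, 51, 55], [120, 125, 137]]
325 [[169, 174, 186], [106, 140, 197], [17, 99, 209], [14, 100, 210], [13, 102, 214], [43, 70, 118], [116, 118, 125], [68, 68, 73], [49, 48, 53], [120, 125, 136]]
332 [[167, 172, 186], [106, 139, 195], [25, 101, 209], [10, 101, 210], [10, 102, 215], [46, 71, 120], [117, 118, 126], [65, 64, 69], [39, 37, 41], [103, 107, 117]]
knob [[  9.22598887 140.70181527]] rider [[10.21180301 87.170536  ]] [[-0.98581414 53.53127927]]
```

It is about 1.1 mm past the rider. There's plenty of time, so I'll regrip and trim it.

>>> jog_arm(
  motion=[0.9,0.34,0,0,0,0,0.15,0.9,0.34,0,0,0,0,0.15,0.89,0,0,0,0,0,0.15,0,0,0.9,0,0,0,0.15,0,0,0.9,0,0,0,0.15,0,0,0,0,0,0,0.15,0,0,0,0,0,0,0.15],
)

```text
time: 19.38
position: [0.5723, 0.0091, 0.1554]
tool_rot: [-0.037, 0.999, -0.0, 0.001]
ft_force: [0.4, -0.5, 0.8]
grip_width: 0.037
grip_force: 0.0
```

```bash
python3 -c "
from h import *
o=robot.get_obs();print(board(o['position']),o['position'][2],o['ft_force'],o['grip_width'])"
```

```text
[[ 10.95970924 141.04518594]] 0.15541211682285033 [ 0.39931043 -0.47225909  0.78137457] 0.036976380775417365
```

>>> jog_arm(
  motion=[0,0,0.8,0,0,0,0.15,0,0,0.8,0,0,0,0.15,0,0,0.7,0,0,0,0.15,0,0,0.35,0,0,0,0.15,0,0,0,0,0,0,0.15,0,0,0,0,0,0,0.15],
)

```text
time: 20.12
position: [0.5729, 0.009, 0.0496]
tool_rot: [-0.037, 0.999, -0.0, 0.001]
ft_force: [0.3, -0.4, -0.6]
grip_width: 0.0366
grip_force: 0.0
```

>>> jog_arm(
  motion=[0,0,0,0,0,0,1,0,0,0,0,0,0,1,0,0,0,0,0,0,1,0,0,0,0,0,0,1],
)

```text
time: 20.62
position: [0.5721, 0.0093, 0.049]
tool_rot: [-0.037, 0.999, -0.0, 0.0]
ft_force: [0.0, 0.8, 5.1]
grip_width: 0.0216
grip_force: 20.0
```

```bash
python3 -c "
from h import *
o=robot.get_obs();print(board(o['position']),o['position'][2],o['ft_force'],o['grip_width'])"
```

```text
[[ 10.78186091 141.19644551]] 0.048971048121876845 [0.03555158 0.80325857 5.05458258] 0.021616355578062425
```

>>> jog_arm(
  motion=[-0.03,0,0,0,0,0,1,0,0,0,0,0,0,1,0,0,0,0,0,0,1],
)

```text
time: 21.0
position: [0.5723, 0.0093, 0.0489]
tool_rot: [-0.037, 0.999, -0.0, -0.001]
ft_force: [-1.7, -0.5, 8.7]
grip_width: 0.0219
grip_force: 20.0
```

```bash
python3 -c "
from h import *
o=robot.get_obs();print(board(o['position']),o['position'][2],o['ft_force'],o['grip_width'])"
```

```text
[[ 10.96176901 141.188031  ]] 0.04894826506621751 [-1.73838874 -0.46848101  8.68596122] 0.021925593313917947
```

>>> jog_arm(
  motion=[-0.025,0,0,0,0,0,1,0,0,0,0,0,0,1,0,0,0,0,0,0,1],
)

```text
time: 21.38
position: [0.5731, 0.0093, 0.049]
tool_rot: [-0.037, 0.999, -0.0, -0.001]
ft_force: [-2.9, 0.5, 8.5]
grip_width: 0.0218
grip_force: 20.0
```

```bash
python3 -c "
from h import *
o=robot.get_obs();print(board(o['position']),o['position'][2],o['ft_force'],o['grip_width'])"
```

```text
[[ 11.73005824 141.16381021]] 0.0489906231073787 [-2.8833876   0.45665781  8.4981532 ] 0.021750999771089487
```

>>> jog_arm(
  motion=[0,0,0,0,0,0,0.2,0,0,0,0,0,0,0.2,0,0,0,0,0,0,0.2,0,0,-0.4,0,0,0,0.2,0,0,-0.9,0,0,0,0.2,0,0,-0.9,0,0,0,0.2,0,0,-0.9,0,0,0,0.2,-0.9,-0.35,-0.9,0,0,0,0.2,-0.9,-0.35,-0.5,0,0,0,0.2,-0.9,0,0,0,0,0,0.2,0,0,0,0,0,0,0.2,0,0,0,0,0,0,0.2],
)

```text
time: 22.88
position: [0.6825, -0.0104, 0.2283]
tool_rot: [-0.037, 0.999, 0.0, -0.001]
ft_force: [-0.2, -0.9, 0.7]
grip_width: 0.0349
grip_force: 0.0
```

```bash
python3 look.py e; python3 meas.py e "[(302,80,318,92),(321,80,338,92)]"; python3 -c "
import cv2
a=cv2.imread('pics/e.png')
for x in (312,330):print(a[82:93,x].tolist())"
```

```text
tcp board [[119.34351599 113.05940179]] [-0.22018587 -0.93036004  0.65703937] 22.875 [ 1.1520e-01 -3.1376e+00 -4.0000e-04]
64 [309.5  84.5] [ 10.36 103.05]
82 [329.23  83.93] [  9.96 119.59]
pointer diff x -0.4
[[165, 139, 136], [169, 94, 56], [167, 88, 41], [172, 92, 43], [101, 64, 49], [38, 41, 47], [38, 36, 40], [102, 106, 117], [166, 175, 193], [161, 169, 186], [162, 170, 186]]
[[85, 119, 189], [17, 101, 208], [11, 100, 211], [10, 103, 219], [62, 76, 102], [39, 36, 34], [45, 44, 48], [139, 146, 159], [165, 173, 190], [161, 170, 186], [161, 169, 186]]
```

The marker is now within about 0.4 mm of the rider, and the gripper is clear. Handing in.

```bash
python3 -c "
from rig import robot
print(robot.hand_in())"
```

```text
the job is handed in; nothing more can be done
None
```

I pushed the brake lever until it bit, held it firm at about 12–16 N for roughly 1.5 s, and let it swing back; the yellow marker is released within about 0.4 mm of level with the blue rider, and the job was handed in at about 23 s.

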